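# Find the wreath stand with the loose post and reject it

### The arm

A 7-joint arm with a two-finger parallel gripper is mounted at the origin on the work surface. World frame = base frame: x ahead of the robot, y to its left, z up, the work surface at z = 0. Lengths are in m, angles in rad, forces in N, time in s.
With the tool pointing down it reaches from about 0.4 to 0.85 m from the base axis. Payload 4.5 kg.
Tool frame: the origin (TCP) lies midway between the tips of the shut fingers; the grasp point (between the pads) lies 19 mm behind it; z points along the fingers, y is the direction in which the jaws open and shut (so a half turn about z gives the same grasp; the last joint's range is limited). The gripper opens to 88 mm and grips with 3 to 60 N. Pads are 18 mm wide; open, the fingers measure 123 mm over their backs; the gripper's body (75 mm by 187 mm) begins 45 mm behind the grasp point.
Start: joints at [1.275, 0.689, -0.195, 1.565, 0.157, 0.902, -0.215], TCP at [0.202, -0.591, 0.211] pointing down, gripper open.
Joint ranges: [-3.01, 3.01], [-0.46, 2.08], [-1.47, 1.51], [0.13, 2.56], [-1, 4.14], [0.04, 2.09], [-2.66, 2.66]. Speed limits (rad/s): [2.57, 2.57, 3.14, 3.14, 3.14, 3.14, 3.14].

### API

Orientations are given as [roll, pitch, yaw] about the fixed x, y, z axes, in that order (R = Rz(yaw) Ry(pitch) Rx(roll)).
In Python, from plant import r gives the robot as it stands.
- The arm moves only by the tool jog_arm, never from a script. Its argument "targets" is a list of rows, each a list of 2 entries, a list of its own where there are three numbers: the shift along the world's x, y, z in mm, then the turn, a rotation vector about the world's x, y, z in rad. A call has 1 to 10 rows; each row shifts and turns the commanded pose from where the row before left it; what a row does not reach is not made up. A row lasts 1/12 s, in which the tool goes at most 41.7 mm and 7.16 degrees, less where a joint would pass 70% of its speed; a pose out of reach is approached as far as the arm can. A call is refused whole if a number of a shift passes 41.7 or a number of a turn 0.125, either way. A call with a gripper value outside its range is refused whole. "grip" is the finger opening in mm, from 0 to 88.1, set as the call begins (left out, the last holds). The fingers move at their own pace and stop on an object; the grip force is fixed at half the most. Time passes only in rows, so rows that do not move let the fingers close. It gives the time, the measured TCP pose, the force and the opening at its end, in the units of the state.
- r.get_state(): the state, without advancing time (a new reading comes with each control period).
- r.read_camera(name): name is "scene" or "top" or "wrist"; returns the picture (384x512x3 uint8, red, green, blue); there is no depth.
- r.camera_params(name): a dict with "intrinsics" (3x3 intrinsics, pixels), "distortion" ([k1, k2, p1, p2, k3] as OpenCV has them; the pictures are not rectified), "R" (3x3) and "t" (3): a world point X has camera coordinates R X + t. Camera axes: x right, y down, z forward; pixel columns grow to the right and rows downward; lengths in m; the calibration is good to about 2 mm. A picture is of the moment at which its call begins: read the wrist's pose just before it. camera_params takes no time and is no camera call; for the wrist camera it gives the pose at the moment of the call.
- r.close_job(): hands the job in, once; it reports no verdict.
Trained networks look in the newest picture that a camera, given by its name, has taken for a name from the list of things; names that differ only in an ending like _2 or _b are one class to them, and where a whole thing is asked for, a point or a joint stands for the part that bears it (a point fixed in the world has none). Each returns a list of dicts, best first, with "confidence" (0 to 1); they miss things now and then, are a little off and sometimes report something else, mostly with a low value. They report only what shows in the picture. A call takes as long as a camera call. They do not tell look-alikes from the thing itself.
- r.silhouettes(camera, label): "region" (384x512 bool, what is visible of it) and "location" ([row, column] in pixels, amid what is visible of it).
The state is a dict: "time": time; "qpos": joint angles; "qvel": joint speeds; "tau": joint torques, N m; "tcp_pos": TCP position; "ee_rot": TCP orientation; "force": force on the tool from outside, world axes, zero at the start; "moment": the same for the moment, N m; "finger_gap": opening from 0.0 (shut) to 1.0 (fully open).
Only numpy, scipy, OpenCV 4.12 (cv2) and the standard library are available. Lean on these libraries where they do the work, as an engineer would, in place of code of your own. Each camera call takes 0.05 s, during which the arm holds its last target. There are 200 camera calls.

### The job

One of the three wreath stands has a loose post joint: feel for it by gently rocking the posts on the table, first pushing the top away from the robot and then pulling it back past upright towards the robot, until you have rocked the loose one through its play both ways. Then lift the loose stand over into the open reject carton and set it down gently, its foot flat on the carton's floor, and let go. Leave the firm stands standing where they are and do not disturb the cone box, glue gun and spool.

Things in the scene. Friction and masses are not known exactly. Their poses are not given: they have to be found in the camera images.
- stand_1: one of three outwardly alike wreath stands, loose, about 0.85 kg: concrete foot 140 (x) x 90 (y) x 28 mm high; on its middle two fixed wooden cheeks up to z 68 mm (40 mm in x, 58 mm over both in y) hold an upright post on a dowel along y at z 52 mm. Origin: centre of the foot's underside; +x points away from the robot within 25 degrees. With a firm joint, 5 N at the post top tips or slides it
- stand_1_post (a joint): tilt of the post of stand_1 about its dowel, rad; 0 upright (as at the start), positive when the top leans to the stand's +x (away from the robot). A firm joint gives less than 0.03 and springs back; a loose one swings almost freely (under 0.5 N at the top) between stops at -0.18 and 0.18 (about 16 mm each way at the top) and stays where left
- stand_1_top (a point): centre of the top end of the post of stand_1, 140 mm above the foot's underside; axes as the post's (y along dowel). Post 22 (x) x 30 (y) mm; top 45 mm bare, to be pinched across y; the stand can be lifted by it, a loose one hangs nearly level. A 9 mm thick hanging peg sticks out of the -x face, 71 to 89 mm above the table, to 43 mm from the post's middle
- stand_2: one of three outwardly alike wreath stands, loose, about 0.85 kg: concrete foot 140 (x) x 90 (y) x 28 mm high; on its middle two fixed wooden cheeks up to z 68 mm (40 mm in x, 58 mm over both in y) hold an upright post on a dowel along y at z 52 mm. Origin: centre of the foot's underside; +x points away from the robot within 25 degrees. With a firm joint, 5 N at the post top tips or slides it
- stand_2_post (a joint): tilt of the post of stand_2 about its dowel, rad; 0 upright (as at the start), positive when the top leans to the stand's +x (away from the robot). A firm joint gives less than 0.03 and springs back; a loose one swings almost freely (under 0.5 N at the top) between stops at -0.18 and 0.18 (about 16 mm each way at the top) and stays where left
- stand_2_top (a point): centre of the top end of the post of stand_2, 140 mm above the foot's underside; axes as the post's (y along dowel). Post 22 (x) x 30 (y) mm; top 45 mm bare, to be pinched across y; the stand can be lifted by it, a loose one hangs nearly level. A 9 mm thick hanging peg sticks out of the -x face, 71 to 89 mm above the table, to 43 mm from the post's middle
- stand_3: one of three outwardly alike wreath stands, loose, about 0.85 kg: concrete foot 140 (x) x 90 (y) x 28 mm high; on its middle two fixed wooden cheeks up to z 68 mm (40 mm in x, 58 mm over both in y) hold an upright post on a dowel along y at z 52 mm. Origin: centre of the foot's underside; +x points away from the robot within 25 degrees. With a firm joint, 5 N at the post top tips or slides it
- stand_3_post (a joint): tilt of the post of stand_3 about its dowel, rad; 0 upright (as at the start), positive when the top leans to the stand's +x (away from the robot). A firm joint gives less than 0.03 and springs back; a loose one swings almost freely (under 0.5 N at the top) between stops at -0.18 and 0.18 (about 16 mm each way at the top) and stays where left
- stand_3_top (a point): centre of the top end of the post of stand_3, 140 mm above the foot's underside; axes as the post's (y along dowel). Post 22 (x) x 30 (y) mm; top 45 mm bare, to be pinched across y; the stand can be lifted by it, a loose one hangs nearly level. A 9 mm thick hanging peg sticks out of the -x face, 71 to 89 mm above the table, to 43 mm from the post's middle
- carton: open cardboard carton for rejects, fixed to the table: 220 (x) x 160 (y) x 55 mm high outside, walls and floor 5 mm thick (inside 210 x 150 mm). Origin: centre of its underside; the stand fits in with its foot's long side along the carton's long side, either way round
- cone_box: bystander: low white box full of pine cones, 120 (x) x 200 (y) x 75 mm high, fixed. Origin: centre of underside
- glue_gun: bystander: blue glue gun lying on its side, barrel 170 mm along its x with an orange nozzle at +x (130 mm from the origin), handle to its -y, 42 mm high, loose. Origin: under the middle of the barrel
- spool: bystander: black spool standing upright, 60 mm across, 58 mm high, loose. Origin: centre of underside
Not all that is in view belongs to the job. Leave any orange look-alike of the stand_2 alone. Leave any green look-alike of the stand_3 alone.

How it is judged:
On the way, in this order (a step that is already met when the one before it is completed fails the run):
1. the loose stand, still standing at its place, has its post rocked away from the robot (more than 0.08 rad) (value of joint stand_2_post above 0.08 rad and distance of stand_2 from where it was at the start of the episode below 0.05 m and angle between stand_2's own z axis and vertical below 0.2 rad), for 0.05 s.
2. then back past upright, towards the robot (beyond -0.08 rad) (value of joint stand_2_post below -0.08 rad and distance of stand_2 from where it was at the start of the episode below 0.05 m and angle between stand_2's own z axis and vertical below 0.2 rad), for 0.05 s.
At the end, for the whole second after the job is handed in: The loose stand rests in the carton, foot on its floor (underside 2 to 10 mm above the carton's), upright within 0.08 rad, centred within 50 mm (carton x) and 40 mm (carton y). The firm stands are upright within 0.08 rad and within 50 mm of where they stood. All at rest (x of stand_2 in the frame of carton between -0.05 and 0.05 m and y of stand_2 in the frame of carton between -0.04 and 0.04 m and z of stand_2 in the frame of carton between 0.002 and 0.01 m and angle between each of stand_2, stand_1, stand_3's own z axis and vertical below 0.08 rad and linear speed of each of stand_2, stand_1, stand_3 below 0.03 m/s and distance of each of stand_1, stand_3 from where it was at the start of the episode below 0.05 m); the robot touches nothing.
It fails at once if the loose stand is dropped or slammed into the carton (faster than 0.45 m/s with its foot within 25 mm of the carton's floor) (horizontal distance between stand_2 and carton below 0.11 m and z of stand_2 in the frame of carton below 0.03 m and linear speed of stand_2 above 0.45 m/s).
It fails at once if a stand is knocked over (tilted more than 0.5 rad) (angle between any of stand_1, stand_2, stand_3's own z axis and vertical above 0.5 rad).
It fails at once if a bystander is disturbed (glue gun or spool moved more than 30 mm, or the cone box pushed with more than 15 N) (distance of any of glue_gun, spool from where it was at the start of the episode above 0.03 m or contact force between cone_box and anything else above 15 N).
It also fails if it takes over 72 s, if anything falls off the work surface, if the arm or the gripper's body presses on something with over 40 N, if the wrist force passes 120 N, or if a joint passes its speed limit or range.

## Working session

There is one attempt and no reset: what is moved stays moved. The work goes in short steps, Python scripts to look and compute and a tool call to move; the robot and the scene stay as the last step left them, time stands still between calls to the robot, and variables do not carry over. Pictures are saved under pics/ and viewed, about 8 in all and at most 12, crops included, and the job is handed in when it is done.

Besides the shell and the picture viewer there is one more tool, called after ">>>" by a JSON object that holds its "name" and its "arguments", one argument or row to a line. jog_arm: Moves the arm, as the interface text tells. Its arguments: {"type":"object","properties":{"targets":{"type":"array","items":{"type":"array"}},"grip":{"type":"number"}},"required":["targets"]}

```bash
mkdir -p pics; ls; python3 - <<'E'
from plant import r
import cv2,numpy as np
for c in ("scene","top"):
    im=r.read_camera(c); cv2.imwrite(f"pics/{c}0.png",im[:,:,::-1])
    p=r.camera_params(c); print(c,np.round(-p["R"].T@p["t"],3))
    for l in ("stand_1","carton","stand_1_top","cone_box","glue_gun","spool"):
        print(l,[(np.round(d["location"]).tolist(),round(d["confidence"],2),int(d["region"].sum())) for d in r.silhouettes(c,l)])
a=cv2.imread("pics/scene0.png");b=cv2.imread("pics/top0.png")
s=r.get_state();print(s["time"],s["tcp_pos"],s["ee_rot"],s["force"])
E
```

```text
pics
scene [1.541 0.43  1.085]
stand_1 [([185.0, 379.0], 0.92, 801), ([192.0, 191.0], 0.85, 887), ([173.0, 240.0], 0.64, 791), ([201.0, 277.0], 0.62, 820), ([208.0, 223.0], 0.59, 923)]
carton []
stand_1_top [([180.0, 192.0], 0.58, 136)]
cone_box []
glue_gun [([277.0, 277.0], 0.94, 1119)]
spool [([199.0, 143.0], 0.77, 316)]
top [ 0.447 -0.041  1.441]
stand_1 [([266.0, 127.0], 0.87, 1371), ([168.0, 332.0], 0.81, 1332), ([225.0, 301.0], 0.79, 1290), ([158.0, 290.0], 0.66, 1351), ([199.0, 236.0], 0.6, 1350)]
carton [([180.0, 141.0], 0.93, 4021), ([88.0, 195.0], 0.36, 1256)]
stand_1_top [([166.0, 336.0], 0.52, 150)]
cone_box [([90.0, 297.0], 0.57, 2817)]
glue_gun [([90.0, 196.0], 0.94, 1190), ([157.0, 292.0], 0.69, 147)]
spool [([126.0, 386.0], 0.77, 366)]
0.7 [ 0.20245586 -0.59134346  0.21135361] [ 3.14146168e+00 -4.01457018e-05  3.29822217e-01] [ 0.39383502 -0.12342322  0.23594096]
```

View pics/top0.png

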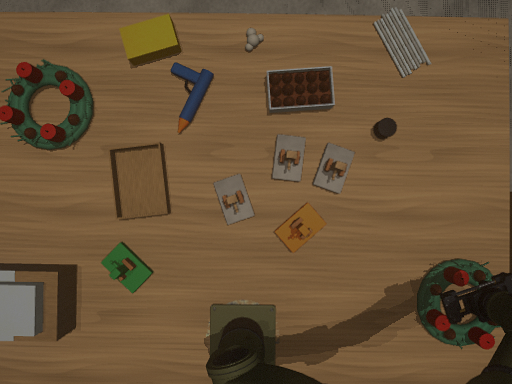

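View pics/scene0.png

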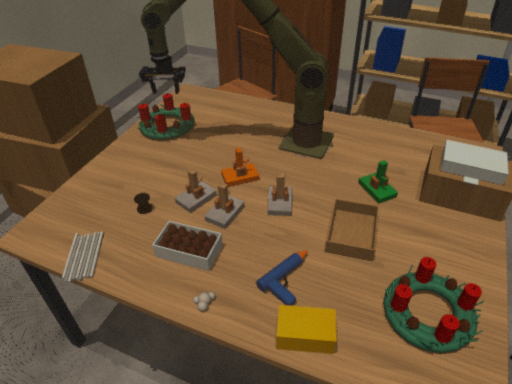

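Top view: the grey stands are at (col,row) A(234,199), B(290,158) and C(333,168). The look-alikes, orange (300,227) and green (127,267), are to be left alone. The carton is at (141,180), cone box (300,90), glue gun (196,90), spool (385,128). Next I measure poses from the foot outlines.

```bash
cat > h.py <<'E'
from plant import r
import cv2,numpy as np
def toplane(cam,px,z,p=None):
    p=p or r.camera_params(cam)
    n=cv2.undistortPoints(np.float64(px).reshape(-1,1,2),p["intrinsics"],np.array(p["distortion"],float))[:,0]
    d=np.c_[n,np.ones(len(n))]@p["R"]; c=-p["R"].T@p["t"]
    return (c+d*((z-c[2])/d[:,2])[:,None])
def rect(cam,mask,z,p=None):
    v,u=np.nonzero(mask); P=toplane(cam,np.c_[u,v],z,p)[:,:2]
    (c,s,a)=cv2.minAreaRect(np.float32(P*1000))
    if s[0]<s[1]: s=s[::-1];a+=90
    a=(a+90)%180-90
    return np.round(c).tolist(),np.round(s).tolist(),round(a,1)
def proj(cam,X):
    p=r.camera_params(cam)
    return cv2.projectPoints(np.float64(X).reshape(-1,1,3),cv2.Rodrigues(p["R"])[0],p["t"],p["intrinsics"],np.array(p["distortion"],float))[0][:,0]
E
python3 - <<'E'
from h import *
im=r.read_camera("top"); hsv=cv2.cvtColor(im,cv2.COLOR_RGB2HSV)
k=np.ones((2,2),np.uint8)
for d in r.silhouettes("top","stand_1"):
    m=d["region"]; g=m&(hsv[...,1]<70)&(hsv[...,2]>60)
    g=cv2.morphologyEx(g.astype(np.uint8),cv2.MORPH_OPEN,k)
    print(np.round(d["location"]),int(g.sum()),rect("top",g,0.028) if g.sum()>300 else "coloured")
for l,z in(("carton",.055),("cone_box",.075),("spool",.058),("glue_gun",.03)):
    ds=r.silhouettes("top",l)
    if ds: print(l,rect("top",ds[0]["region"],z))
crop=cv2.resize(im[130:230,200:370],None,fx=4.5,fy=4.5,interpolation=cv2.INTER_CUBIC)
cv2.imwrite("pics/crop1.png",crop[:,:,::-1])
E
```

```text
[160. 291.] 955 ([564.0, -138.0], [138.0, 88.0], -6.1)
[266. 128.] 0 coloured
[226. 299.] 0 coloured
[200. 236.] 970 ([433.0, 31.0], [138.0, 88.0], 19.9)
[169. 332.] 950 ([534.0, -278.0], [138.0, 90.0], -19.2)
carton ([487.0, 324.0], [223.0, 177.0], 7.8)
cone_box ([771.0, -165.0], [200.0, 130.0], -85.0)
spool ([659.0, -425.0], [72.0, 57.0], -67.4)
glue_gun ([763.0, 162.0], [212.0, 127.0], 8.8)
```

View pics/crop1.png

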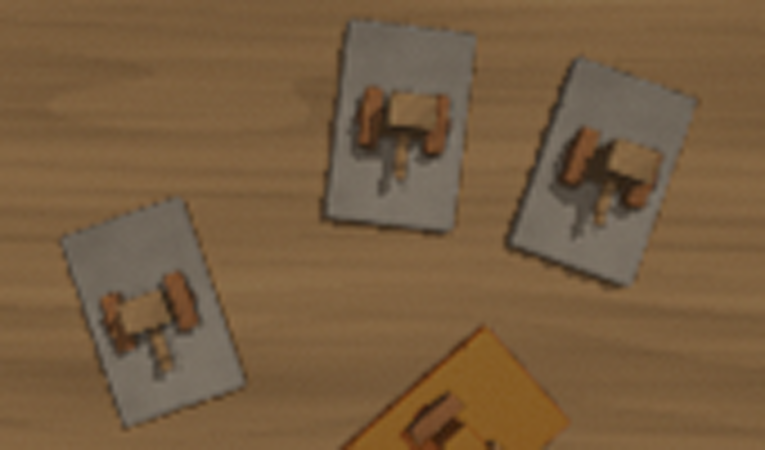

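Foot outlines measure 138x88, matching the given 140x90. So A=(433,31) yaw 20°, B=(564,-138) yaw -6° and C=(534,-278) yaw -19°. The carton is at about (487,330) with yaw about 7°. I'll straddle each post with the jaws along the stand's x, starting with C.

>>> {"name": "jog_arm", "arguments": {
  "targets": [
    [[27, 26, 0], [0, 0, 0.09]],
    [[27, 26, 0], [0, 0, 0.09]],
    [[27, 26, 0], [0, 0, 0.09]],
    [[27, 26, 0], [0, 0, 0.09]],
    [[27, 26, 0], [0, 0, 0.09]],
    [[27, 26, 0], [0, 0, 0.09]],
    [[27, 26, 0], [0, 0, 0.09]],
    [[27, 26, 0], [0, 0, 0.09]],
    [[27, 26, 0], [0, 0, 0.09]],
    [[27, 26, 0], [0, 0, 0.09]]
  ],
  "grip": 52
}}

```text
time: 1.83
tcp_pos: [0.4735, -0.3301, 0.2115]
ee_rot: [3.141, 0.0, 1.234]
force: [0.6, 0.0, -0.3]
finger_gap: 0.593
```

>>> {"name": "jog_arm", "arguments": {
  "targets": [
    [[20, 18, 0], [0, 0, 0]],
    [[20, 18, 0], [0, 0, 0]],
    [[16, 14, 0], [0, 0, 0]],
    [[0, 0, 0], [0, 0, 0]],
    [[0, 0, 0], [0, 0, 0]]
  ]
}}

```text
time: 2.25
tcp_pos: [0.5292, -0.2803, 0.2113]
ee_rot: [3.141, -0.0, 1.232]
force: [-0.1, 0.3, 0.1]
finger_gap: 0.593
```

```bash
python3 - <<'E'
from h import *
s=r.get_state();print(s)
im=r.read_camera("wrist"); cv2.imwrite("pics/w1.png",im[:,:,::-1])
p=r.camera_params("wrist");print(-p["R"].T@p["t"])
for d in r.silhouettes("wrist","stand_1_top"): print(d["location"],d["confidence"],rect("wrist",d["region"],.12))
E
```

```text
{'time': 2.25, 'qpos': array([ 0.64475918,  0.67388027, -0.41176852,  1.64121545,  0.32552973,
        0.89483313, -0.23051366]), 'qvel': array([ 0.04006061, -0.00699583,  0.04221336,  0.01883845,  0.00852522,
        0.00596572,  0.00412007]), 'tau': array([-2.05258459e+00, -5.05190849e+01, -4.89250883e+00, -1.49476048e+01,
       -2.20145714e-01, -1.30339237e-01, -4.88683186e-02]), 'tcp_pos': array([ 0.52916177, -0.28027175,  0.21132099]), 'ee_rot': array([ 3.14136585e+00, -2.81053296e-04,  1.23246013e+00]), 'force': array([-0.09015848,  0.28913283,  0.13004466]), 'moment': array([-0.11967094, -0.03663009,  0.00800963]), 'finger_gap': 0.593414043157508}
[ 0.55494388 -0.20729053  0.38441627]
[175.9, 256.9] 0.87 ([524.0, -274.0], [50.0, 46.0], -19.6)
```

View pics/w1.png

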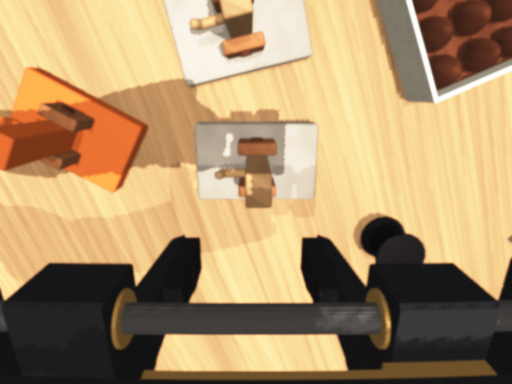

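The stand C is at mid-picture, its peg to the left and its post between the finger columns (post at about (258,195)). I'll check the pixel of the expected post top, then lower.

```bash
python3 - <<'E'
from h import *
print(proj("wrist",[[.534,-.278,.14],[.534,-.278,.028],r.get_state()["tcp_pos"]]))
p=toplane("wrist",[[258,198]],.14);print(p)
E
```

```text
[[256.0798756  187.66914651]
 [254.59314891 159.92947496]
 [249.85788187 232.04115246]]
[[ 0.53256476 -0.28686682  0.14      ]]
```

>>> {"name": "jog_arm", "arguments": {
  "targets": [
    [[4, 2, -20], [0, 0, 0]],
    [[0, 0, -25], [0, 0, 0]],
    [[0, 0, -25], [0, 0, 0]],
    [[0, 0, -20], [0, 0, 0]],
    [[0, 0, -5], [0, 0, 0]],
    [[0, 0, 0], [0, 0, 0]]
  ]
}}

```text
time: 2.85
tcp_pos: [0.5303, -0.2804, 0.115]
ee_rot: [-3.138, 0.001, 1.228]
force: [-0.4, -0.1, 0.4]
finger_gap: 0.592
```

>>> {"name": "jog_arm", "arguments": {
  "targets": [
    [[3.8, -1.3, 0], [0, 0, 0]],
    [[3.8, -1.3, 0], [0, 0, 0]],
    [[3.8, -1.3, 0], [0, 0, 0]],
    [[3.8, -1.3, 0], [0, 0, 0]],
    [[1.9, -0.6, 0], [0, 0, 0]],
    [[0, 0, 0], [0, 0, 0]]
  ]
}}

```text
time: 3.35
tcp_pos: [0.5505, -0.2853, 0.1168]
ee_rot: [3.14, -0.0, 1.23]
force: [-0.5, -0.6, 0.3]
finger_gap: 0.586
```

>>> {"name": "jog_arm", "arguments": {
  "targets": [
    [[1.9, -0.6, 0], [0, 0, 0]],
    [[0, 0, 0], [0, 0, 0]]
  ]
}}

```text
time: 3.52
tcp_pos: [0.5517, -0.2857, 0.1164]
ee_rot: [3.141, -0.0, 1.23]
force: [0.5, -0.3, 0.5]
finger_gap: 0.589
```

>>> {"name": "jog_arm", "arguments": {
  "targets": [
    [[1.9, -0.6, 0], [0, 0, 0]],
    [[0, 0, 0], [0, 0, 0]]
  ]
}}

```text
time: 3.68
tcp_pos: [0.5536, -0.2864, 0.1164]
ee_rot: [3.141, -0.0, 1.23]
force: [0.5, -0.2, 0.1]
finger_gap: 0.592
```

>>> {"name": "jog_arm", "arguments": {
  "targets": [
    [[1.9, -0.6, 0], [0, 0, 0]],
    [[0, 0, 0], [0, 0, 0]]
  ]
}}

```text
time: 3.85
tcp_pos: [0.5556, -0.287, 0.1163]
ee_rot: [3.141, -0.0, 1.23]
force: [0.1, 0.1, 0.3]
finger_gap: 0.587
```

>>> {"name": "jog_arm", "arguments": {
  "targets": [
    [[1.9, -0.6, 0], [0, 0, 0]],
    [[0, 0, 0], [0, 0, 0]]
  ]
}}

```text
time: 4.02
tcp_pos: [0.5576, -0.2876, 0.1164]
ee_rot: [3.141, -0.0, 1.23]
force: [1.0, -0.2, 0.1]
finger_gap: 0.593
```

```bash
python3 - <<'E'
from h import *
s=r.get_state();print(s["force"],s["moment"],s["tcp_pos"])
im=r.read_camera("wrist"); cv2.imwrite("pics/w2.png",im[:,:,::-1])
E
```

```text
[ 0.95442453 -0.22522312  0.059915  ] [-0.04858985 -0.08590049 -0.01200786] [ 0.55756705 -0.28758621  0.11638958]
```

View pics/w2.png

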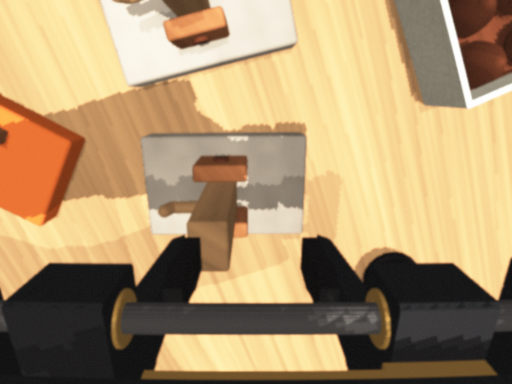

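>>> {"name": "jog_arm", "arguments": {
  "targets": [
    [[1.9, -0.6, 0], [0, 0, 0]],
    [[0, 0, 0], [0, 0, 0]]
  ]
}}

```text
time: 4.23
tcp_pos: [0.5594, -0.2882, 0.1164]
ee_rot: [3.141, -0.0, 1.23]
force: [0.8, -0.6, -0.1]
finger_gap: 0.593
```

>>> {"name": "jog_arm", "arguments": {
  "targets": [
    [[1.9, -0.6, 0], [0, 0, 0]],
    [[0, 0, 0], [0, 0, 0]]
  ]
}}

```text
time: 4.4
tcp_pos: [0.5614, -0.2888, 0.1164]
ee_rot: [3.141, -0.0, 1.23]
force: [-0.0, 0.2, -0.1]
finger_gap: 0.585
```

```bash
python3 - <<'E'
from h import *
s=r.get_state();print(s["force"],s["moment"],s["tcp_pos"])
im=r.read_camera("wrist"); cv2.imwrite("pics/w3.png",im[:,:,::-1])
a=np.radians(-19.2);ax=np.array([np.cos(a),np.sin(a),0]);ay=np.array([-ax[1],ax[0],0]);c=np.array([.534,-.278,0])
for t in(0,.1,.18):
    o=c+[0,0,.052]; u=ax*np.sin(t)+[0,0,np.cos(t)]; w=ax*np.cos(t)-np.array([0,0,np.sin(t)])
    print(t,np.round(proj("wrist",[o+.088*u+sx*.011*w+sy*.015*ay for sx,sy in((-1,1),(1,1),(1,-1),(-1,-1))])).tolist())
print("foot",np.round(proj("wrist",[c+[0,0,.028]+sx*.07*ax+sy*.045*ay for sx,sy in((-1,1),(1,1),(1,-1),(-1,-1))])).tolist())
E
```

```text
[-0.03738702  0.227382   -0.07783761] [-0.05501976 -0.1048735  -0.02133842] [ 0.56135392 -0.28882312  0.11637824]
0 [[172.0, 223.0], [214.0, 223.0], [217.0, 273.0], [176.0, 273.0]]
0.1 [[189.0, 223.0], [231.0, 221.0], [233.0, 272.0], [192.0, 274.0]]
0.18 [[202.0, 223.0], [245.0, 220.0], [245.0, 270.0], [205.0, 274.0]]
foot [[131.0, 137.0], [299.0, 136.0], [295.0, 235.0], [142.0, 236.0]]
```

View pics/w3.png

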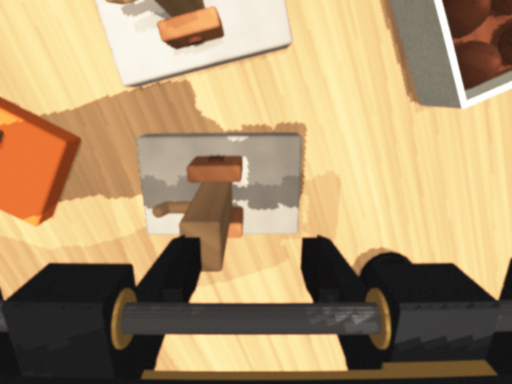

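```bash
python3 - <<'E'
import cv2
a=cv2.imread("pics/w2.png")[120:310,120:330];b=cv2.imread("pics/w3.png")[120:310,120:330]
o=cv2.hconcat([a,b]);cv2.imwrite("pics/c2.png",cv2.convertScaleAbs(cv2.resize(o,None,fx=1.9,fy=1.9*1.5,interpolation=cv2.INTER_CUBIC),alpha=1.6,beta=15))
E
```

```text
(no output)
```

View pics/c2.png

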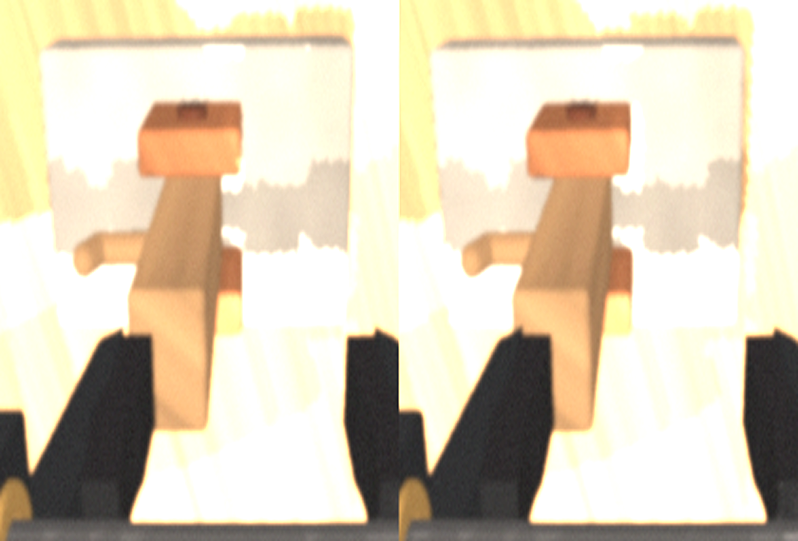

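```bash
python3 - <<'E'
from h import *
p=r.camera_params("wrist");print(np.round(p["intrinsics"]),np.round(p["R"],2))
s=r.get_state();T=s["tcp_pos"]
a=s["ee_rot"][2];tx=np.array([np.cos(a),np.sin(a),0]);ty=np.array([np.sin(a),-np.cos(a),0])
for h in(-.01,0,.01,.019,.03):
  print(h,[np.round(proj("wrist",[T+[0,0,h]+.026*sg*ty+l*tx])[0]).tolist() for l in(.009,-.009) for sg in(-1,1)])
E
```

```text
[[314.   0. 251.]
 [  0. 314. 194.]
 [  0.   0.   1.]] [[ 0.94 -0.33 -0.  ]
 [-0.32 -0.9   0.3 ]
 [-0.1  -0.28 -0.95]]
-0.01 [[208.0, 212.0], [292.0, 212.0], [209.0, 238.0], [290.0, 238.0]]
0 [[206.0, 218.0], [294.0, 218.0], [207.0, 245.0], [292.0, 246.0]]
0.01 [[204.0, 225.0], [296.0, 225.0], [205.0, 253.0], [295.0, 253.0]]
0.019 [[201.0, 231.0], [298.0, 232.0], [203.0, 261.0], [297.0, 261.0]]
0.03 [[198.0, 241.0], [301.0, 241.0], [200.0, 272.0], [300.0, 272.0]]
```

The image geometry shows the open fingertips sit about 27 mm above the TCP, at z≈0.143. They passed just over the post top, so C has not been tested yet. I'll re-centre and lower by 25 mm.

>>> {"name": "jog_arm", "arguments": {
  "targets": [
    [[-12.5, 5, 0], [0, 0, 0]],
    [[-12.5, 5, 0], [0, 0, 0]],
    [[0, 0, 0], [0, 0, 0]],
    [[0, 0, -10], [0, 0, 0]],
    [[0, 0, -10], [0, 0, 0]],
    [[0, 0, -5], [0, 0, 0]],
    [[0, 0, 0], [0, 0, 0]]
  ]
}}

```text
time: 5.03
tcp_pos: [0.5353, -0.2784, 0.0893]
ee_rot: [-3.139, -0.0, 1.23]
force: [0.5, -0.4, -0.1]
finger_gap: 0.591
```

>>> {"name": "jog_arm", "arguments": {
  "targets": [
    [[3.8, -1.3, 0], [0, 0, 0]],
    [[3.8, -1.3, 0], [0, 0, 0]],
    [[3.8, -1.3, 0], [0, 0, 0]],
    [[1.9, -0.6, 0], [0, 0, 0]],
    [[0, 0, 0], [0, 0, 0]]
  ]
}}

```text
time: 5.45
tcp_pos: [0.5503, -0.2835, 0.0916]
ee_rot: [3.14, -0.0, 1.23]
force: [-0.3, -0.2, 0.9]
finger_gap: 0.589
```

>>> {"name": "jog_arm", "arguments": {
  "targets": [
    [[1.9, -0.6, 0], [0, 0, 0]],
    [[0, 0, 0], [0, 0, 0]]
  ]
}}

```text
time: 5.62
tcp_pos: [0.5507, -0.2837, 0.0914]
ee_rot: [-3.141, 0.0, 1.23]
force: [-1.5, 0.4, 0.8]
finger_gap: 0.586
```

>>> {"name": "jog_arm", "arguments": {
  "targets": [
    [[1.9, -0.6, 0], [0, 0, 0]],
    [[0, 0, 0], [0, 0, 0]]
  ]
}}

```text
time: 5.78
tcp_pos: [0.5511, -0.2839, 0.0912]
ee_rot: [-3.137, 0.001, 1.23]
force: [-4.7, 0.7, 4.1]
finger_gap: 0.593
```

>>> {"name": "jog_arm", "arguments": {
  "targets": [
    [[1.9, -0.6, 0], [0, 0, 0]],
    [[0, 0, 0], [0, 0, 0]]
  ]
}}

```text
time: 5.95
tcp_pos: [0.5519, -0.2843, 0.091]
ee_rot: [-3.135, 0.001, 1.23]
force: [-6.0, 1.0, 4.3]
finger_gap: 0.589
```

C resists: 6 N after about 1.5 mm, so it is firm. On to B.

>>> {"name": "jog_arm", "arguments": {
  "targets": [
    [[-8, 3, 0], [0, 0, 0]],
    [[-10, 3, 0], [0, 0, 0]],
    [[0, 0, 0], [0, 0, 0]],
    [[0, 0, 25], [0, 0, 0]],
    [[0, 0, 30], [0, 0, 0]],
    [[0, 0, 30], [0, 0, 0]],
    [[0, 0, 0], [0, 0, 0]]
  ]
}}

```text
time: 6.53
tcp_pos: [0.542, -0.2804, 0.1823]
ee_rot: [3.129, -0.0, 1.229]
force: [0.6, 1.2, 0.3]
finger_gap: 0.588
```

>>> {"name": "jog_arm", "arguments": {
  "targets": [
    [[6, 28, 0], [0, 0, 0.047]],
    [[6, 28, 0], [0, 0, 0.047]],
    [[6, 28, 0], [0, 0, 0.047]],
    [[6, 28, 0], [0, 0, 0.047]],
    [[5, 28, 0], [0, 0, 0.047]],
    [[0, 0, 0], [0, 0, 0]],
    [[0, 0, 0], [0, 0, 0]]
  ]
}}

```text
time: 7.12
tcp_pos: [0.5673, -0.1368, 0.1765]
ee_rot: [3.14, -0.001, 1.469]
force: [-0.3, -1.2, -0.4]
finger_gap: 0.589
```

```bash
python3 - <<'E'
from h import *
im=r.read_camera("top"); hsv=cv2.cvtColor(im,cv2.COLOR_RGB2HSV)
g=((hsv[...,1]<70)&(hsv[...,2]>60))
for d in r.silhouettes("top","stand_1"):
    m=d["region"]&g
    if m.sum()>300: print(int(m.sum()),rect("top",m,.028))
im=r.read_camera("wrist"); hsv=cv2.cvtColor(im,cv2.COLOR_RGB2HSV)
cv2.imwrite("pics/w4.png",im[:,:,::-1])
for d in r.silhouettes("wrist","stand_1"):
    print(d["location"],d["confidence"],rect("wrist",d["region"]&(hsv[...,1]<60),.028))
for d in r.silhouettes("wrist","stand_1_top"):
    print(d["location"],d["confidence"],toplane("wrist",[d["location"][::-1]],.12))
print(r.get_state()["tcp_pos"],r.get_state()["force"],r.get_state()["time"])
E
```

```text
980 ([436.0, 34.0], [138.0, 88.0], 20.0)
[279.3, 239.3] 0.85 ([548.0, -262.0], [129.0, 89.0], -11.3)Traceback (most recent call last):
  File "<stdin>", line 10, in <module>
  File "h.py", line 9, in rect
    v,u=np.nonzero(mask); P=toplane(cam,np.c_[u,v],z,p)[:,:2]
                            ~~~~~~~^^^^^^^^^^^^^^^^^^^^
  File "h.py", line 5, in toplane
    n=cv2.undistortPoints(np.float64(px).reshape(-1,1,2),p["intrinsics"],np.array(p["distortion"],float))[:,0]
      ~~~~~~~~~~~~~~~~~~~^^^^^^^^^^^^^^^^^^^^^^^^^^^^^^^^^^^^^^^^^^^^^^^^^^^^^^^^^^^^^^^^^^^^^^^^^^^^^^^^
cv2.error: OpenCV(4.12.0) /io/opencv/modules/calib3d/src/undistort.dispatch.cpp:347: error: (-215:Assertion failed) CV_IS_MAT(_src) && CV_IS_MAT(_dst) && (_src->rows == 1 || _src->cols == 1) && (_dst->rows == 1 || _dst->cols == 1) && _src->cols + _src->rows - 1 == _dst->rows + _dst->cols - 1 && (CV_MAT_TYPE(_src->type) == CV_32FC2 || CV_MAT_TYPE(_src->type) == CV_64FC2) && (CV_MAT_TYPE(_dst->type) == CV_32FC2 || CV_MAT_TYPE(_dst->type) == CV_64FC2) in function 'cvUndistortPointsInternal'
```

>>> {"name": "jog_arm", "arguments": {
  "targets": [
    [[0, 0, -30], [0, 0, 0]],
    [[0, 0, -30], [0, 0, 0]],
    [[0, 0, -15], [0, 0, 0]],
    [[0, 0, -10], [0, 0, 0]],
    [[0, 0, 0], [0, 0, 0]],
    [[0, 0, 0], [0, 0, 0]]
  ]
}}

```text
time: 7.82
tcp_pos: [0.5661, -0.1397, 0.0915]
ee_rot: [3.141, 0.0, 1.464]
force: [0.5, -0.1, 0.6]
finger_gap: 0.589
```

>>> {"name": "jog_arm", "arguments": {
  "targets": [
    [[4, -0.4, 0], [0, 0, 0]],
    [[4, -0.4, 0], [0, 0, 0]],
    [[2, -0.2, 0], [0, 0, 0]],
    [[0, 0, 0], [0, 0, 0]]
  ]
}}

```text
time: 8.15
tcp_pos: [0.5774, -0.1401, 0.0922]
ee_rot: [3.139, -0.0, 1.465]
force: [-0.1, -0.0, 0.7]
finger_gap: 0.593
```

>>> {"name": "jog_arm", "arguments": {
  "targets": [
    [[2, -0.2, 0], [0, 0, 0]],
    [[2, -0.2, 0], [0, 0, 0]],
    [[0, 0, 0], [0, 0, 0]]
  ]
}}

```text
time: 8.4
tcp_pos: [0.5805, -0.1404, 0.0915]
ee_rot: [3.141, -0.0, 1.465]
force: [0.9, 0.3, 0.8]
finger_gap: 0.588
```

>>> {"name": "jog_arm", "arguments": {
  "targets": [
    [[2, -0.2, 0], [0, 0, 0]],
    [[0, 0, 0], [0, 0, 0]]
  ]
}}

```text
time: 8.57
tcp_pos: [0.5822, -0.1406, 0.0913]
ee_rot: [3.141, -0.0, 1.465]
force: [-0.1, -0.5, -0.4]
finger_gap: 0.591
```

>>> {"name": "jog_arm", "arguments": {
  "targets": [
    [[2, -0.2, 0], [0, 0, 0]],
    [[0, 0, 0], [0, 0, 0]]
  ]
}}

```text
time: 8.73
tcp_pos: [0.5842, -0.1409, 0.0913]
ee_rot: [3.141, 0.0, 1.465]
force: [0.5, 0.2, 0.1]
finger_gap: 0.59
```

>>> {"name": "jog_arm", "arguments": {
  "targets": [
    [[2, -0.2, 0], [0, 0, 0]],
    [[0, 0, 0], [0, 0, 0]]
  ]
}}

```text
time: 8.9
tcp_pos: [0.5863, -0.1411, 0.0913]
ee_rot: [3.141, -0.0, 1.465]
force: [0.5, 0.3, 0.9]
finger_gap: 0.588
```

>>> {"name": "jog_arm", "arguments": {
  "targets": [
    [[2, -0.2, 0], [0, 0, 0]],
    [[0, 0, 0], [0, 0, 0]]
  ]
}}

```text
time: 9.07
tcp_pos: [0.5884, -0.1412, 0.0914]
ee_rot: [3.141, -0.0, 1.465]
force: [-0.4, 0.1, 0.6]
finger_gap: 0.586
```

```bash
python3 - <<'E'
from h import *
im=r.read_camera("wrist")
print(r.get_state()["tcp_pos"],r.get_state()["force"])
a=np.radians(-6.1);ax=np.array([np.cos(a),np.sin(a),0]);ay=np.array([-ax[1],ax[0],0]);c=np.array([.566,-.138,0])
F=np.int32(np.round(proj("wrist",[c+[0,0,.028]+sx*.07*ax+sy*.045*ay for sx,sy in((-1,1),(1,1),(1,-1),(-1,-1))])))
cv2.polylines(im,[F],True,(0,0,255))
for t,col in((0,(255,0,0)),(.1,(0,160,0))):
    o=c+[0,0,.052]; u=ax*np.sin(t)+[0,0,np.cos(t)]; w=ax*np.cos(t)-np.array([0,0,np.sin(t)])
    q=np.int32(np.round(proj("wrist",[o+.088*u+sx*.011*w+sy*.015*ay for sx,sy in((-1,1),(1,1),(1,-1),(-1,-1))])))
    cv2.polylines(im,[q],True,col)
cv2.imwrite("pics/w5.png",cv2.convertScaleAbs(cv2.resize(im[60:330,90:410],None,fx=2,fy=2,interpolation=cv2.INTER_CUBIC)[:,:,::-1],alpha=1.3))
E
```

```text
[ 0.58819497 -0.1412203   0.09133226] [0.11133363 0.34247247 0.67723943]
```

View pics/w5.png

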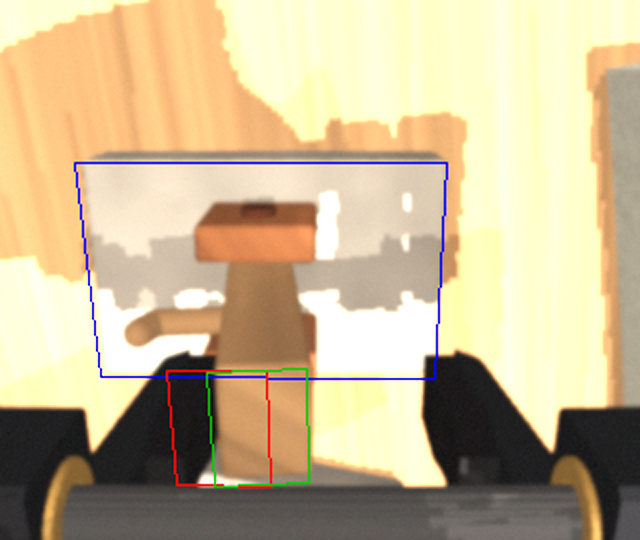

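The post is leaning about 0.1–0.12 rad (it matches the green outline for 0.1) with no force felt, and its foot has not moved. B is the loose stand. I'll push 2 mm more, then pull back past upright.

>>> {"name": "jog_arm", "arguments": {
  "targets": [
    [[2, -0.2, 0], [0, 0, 0]],
    [[0, 0, 0], [0, 0, 0]],
    [[0, 0, 0], [0, 0, 0]]
  ]
}}

```text
time: 9.37
tcp_pos: [0.5901, -0.1414, 0.0913]
ee_rot: [3.141, -0.0, 1.465]
force: [0.1, -0.9, -0.0]
finger_gap: 0.589
```

>>> {"name": "jog_arm", "arguments": {
  "targets": [
    [[-7, 0.7, 0], [0, 0, 0]],
    [[-7, 0.7, 0], [0, 0, 0]],
    [[-7, 0.7, 0], [0, 0, 0]],
    [[-4, 0.4, 0], [0, 0, 0]],
    [[-4, 0.4, 0], [0, 0, 0]],
    [[-4, 0.4, 0], [0, 0, 0]],
    [[-4, 0.4, 0], [0, 0, 0]],
    [[-4, 0.4, 0], [0, 0, 0]],
    [[-3, 0.3, 0], [0, 0, 0]],
    [[0, 0, 0], [0, 0, 0]]
  ]
}}

```text
time: 10.2
tcp_pos: [0.5451, -0.137, 0.0913]
ee_rot: [-3.141, 0.0, 1.465]
force: [0.8, 0.4, 0.6]
finger_gap: 0.588
```

>>> {"name": "jog_arm", "arguments": {
  "targets": [
    [[-2, 0.2, 0], [0, 0, 0]],
    [[0, 0, 0], [0, 0, 0]]
  ]
}}

```text
time: 10.37
tcp_pos: [0.5437, -0.1368, 0.0913]
ee_rot: [-3.141, 0.0, 1.465]
force: [0.6, 0.7, 0.3]
finger_gap: 0.59
```

>>> {"name": "jog_arm", "arguments": {
  "targets": [
    [[-2, 0.2, 0], [0, 0, 0]],
    [[0, 0, 0], [0, 0, 0]],
    [[0, 0, 0], [0, 0, 0]]
  ]
}}

```text
time: 10.62
tcp_pos: [0.5419, -0.1366, 0.0913]
ee_rot: [-3.142, -0.0, 1.465]
force: [0.7, 0.1, -0.1]
finger_gap: 0.59
```

```bash
python3 - <<'E'
from h import *
im=r.read_camera("wrist")
print(r.get_state()["tcp_pos"],r.get_state()["force"])
a=np.radians(-6.1);ax=np.array([np.cos(a),np.sin(a),0]);ay=np.array([-ax[1],ax[0],0]);c=np.array([.566,-.138,0])
F=np.int32(np.round(proj("wrist",[c+[0,0,.028]+sx*.07*ax+sy*.045*ay for sx,sy in((-1,1),(1,1),(1,-1),(-1,-1))])))
cv2.polylines(im,[F],True,(0,0,255))
for t,col in((0,(255,0,0)),(-.1,(0,160,0))):
    o=c+[0,0,.052]; u=ax*np.sin(t)+[0,0,np.cos(t)]; w=ax*np.cos(t)-np.array([0,0,np.sin(t)])
    q=np.int32(np.round(proj("wrist",[o+.088*u+sx*.011*w+sy*.015*ay for sx,sy in((-1,1),(1,1),(1,-1),(-1,-1))])))
    cv2.polylines(im,[q],True,col)
cv2.imwrite("pics/w6.png",cv2.convertScaleAbs(cv2.resize(im[60:330,90:410],None,fx=2,fy=2,interpolation=cv2.INTER_CUBIC)[:,:,::-1],alpha=1.3))
E
```

```text
[ 0.54189968 -0.13661469  0.09130811] [-0.26100595  0.38247604 -0.01571972]
```

View pics/w6.png

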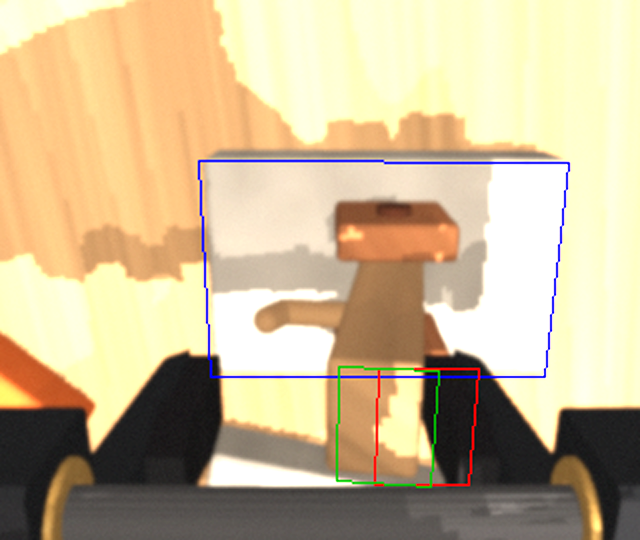

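The post now leans about -0.12 rad, the foot still in place, so both rocks are done. I'll pull 2 mm more for margin, nudge the post upright again, rise and turn to the pinching direction.

>>> {"name": "jog_arm", "arguments": {
  "targets": [
    [[-2, 0.2, 0], [0, 0, 0]],
    [[0, 0, 0], [0, 0, 0]],
    [[0, 0, 0], [0, 0, 0]]
  ]
}}

```text
time: 10.92
tcp_pos: [0.5398, -0.1364, 0.0914]
ee_rot: [-3.142, 0.0, 1.465]
force: [-0.3, -0.3, 0.1]
finger_gap: 0.591
```

>>> {"name": "jog_arm", "arguments": {
  "targets": [
    [[7, -0.7, 0], [0, 0, 0]],
    [[7, -0.7, 0], [0, 0, 0]],
    [[7, -0.7, 0], [0, 0, 0]],
    [[6, -0.6, 0], [0, 0, 0]],
    [[5, -0.5, 0], [0, 0, 0]],
    [[4, -0.4, 0], [0, 0, 0]],
    [[4, -0.4, 0], [0, 0, 0]],
    [[0, 0, 0], [0, 0, 0]]
  ]
}}

```text
time: 11.58
tcp_pos: [0.5809, -0.1404, 0.0913]
ee_rot: [3.141, -0.0, 1.465]
force: [-0.5, -0.8, 0.0]
finger_gap: 0.591
```

>>> {"name": "jog_arm", "arguments": {
  "targets": [
    [[-7, 1, 0], [0, 0, 0]],
    [[-7, 1, 0], [0, 0, 0]],
    [[0, 0, 0], [0, 0, 0]],
    [[0, 0, 25], [0, 0, 0]],
    [[0, 0, 30], [0, 0, 0]],
    [[0, 0, 35], [0, 0, 0]],
    [[0, 0, 0], [0, 0, 0]]
  ],
  "grip": 52
}}

```text
time: 12.17
tcp_pos: [0.5696, -0.1384, 0.1874]
ee_rot: [3.131, 0.0, 1.465]
force: [1.3, -0.2, 0.5]
finger_gap: 0.588
```

>>> {"name": "jog_arm", "arguments": {
  "targets": [
    [[0, 0, 0], [0, 0, 0.12]],
    [[0, 0, 0], [0, 0, 0.12]],
    [[0, 0, 0], [0, 0, 0.12]],
    [[0, 0, 0], [0, 0, 0.12]],
    [[0, 0, 0], [0, 0, 0.12]],
    [[0, 0, 0], [0, 0, 0.12]],
    [[0, 0, 0], [0, 0, 0.12]],
    [[0, 0, 0], [0, 0, 0.12]],
    [[0, 0, 0], [0, 0, 0.12]],
    [[0, 0, 0], [0, 0, 0.12]]
  ],
  "grip": 62
}}

```text
time: 13.0
tcp_pos: [0.5653, -0.1386, 0.181]
ee_rot: [-3.141, -0.0, 2.671]
force: [-0.3, -0.0, 0.1]
finger_gap: 0.703
```

>>> {"name": "jog_arm", "arguments": {
  "targets": [
    [[0, 0, 0], [0, 0, 0.12]],
    [[0, 0, 0], [0, 0, 0.12]],
    [[0, 0, 0], [0, 0, 0.12]],
    [[0, 0, 0], [0, 0, 0]],
    [[0, 0, 0], [0, 0, 0]]
  ]
}}

```text
time: 13.42
tcp_pos: [0.5655, -0.1385, 0.181]
ee_rot: [3.141, -0.001, 3.022]
force: [-0.2, 0.5, -0.5]
finger_gap: 0.703
```

```bash
python3 - <<'E'
from h import *
s=r.get_state();print(s["tcp_pos"],s["ee_rot"],s["qpos"])
im=r.read_camera("wrist")
a=np.radians(-6.1);ax=np.array([np.cos(a),np.sin(a),0]);ay=np.array([-ax[1],ax[0],0]);c=np.array([.566,-.138,0])
F=np.int32(np.round(proj("wrist",[c+[0,0,.028]+sx*.07*ax+sy*.045*ay for sx,sy in((-1,1),(1,1),(1,-1),(-1,-1))])))
cv2.polylines(im,[F],True,(0,0,255))
o=c+[0,0,.14]
cv2.polylines(im,[np.int32(np.round(proj("wrist",[o+sx*.011*ax+sy*.015*ay for sx,sy in((-1,1),(1,1),(1,-1),(-1,-1))])))],True,(255,0,0))
cv2.imwrite("pics/w7.png",im[:,:,::-1])
E
```

```text
[ 0.56545011 -0.13847794  0.18096268] [ 3.14127825e+00 -7.01139032e-04  3.02159521e+00] [ 0.63756227  0.7987566  -0.87269703  1.71050992  0.71852191  0.98498816
  0.94400541]
```

View pics/w7.png

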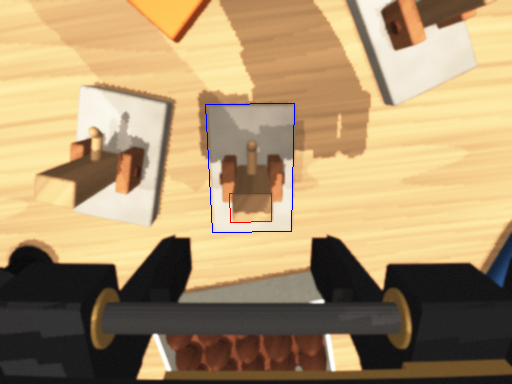

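The foot matches its predicted outline and the post top sits centred between the fingers, at about (251,205). I'll lower and pinch.

>>> {"name": "jog_arm", "arguments": {
  "targets": [
    [[0, 0, -25], [0, 0, 0]],
    [[0, 0, -25], [0, 0, 0]],
    [[0, 0, -20], [0, 0, 0]],
    [[0, 0, -12], [0, 0, 0]],
    [[0, 0, 0], [0, 0, 0]],
    [[0, 0, 0], [0, 0, 0]]
  ]
}}

```text
time: 13.97
tcp_pos: [0.566, -0.1382, 0.0994]
ee_rot: [3.141, -0.0, 3.024]
force: [-0.7, 0.7, 0.6]
finger_gap: 0.704
```

>>> {"name": "jog_arm", "arguments": {
  "targets": [
    [[0, 0, 0], [0, 0, 0]],
    [[0, 0, 0], [0, 0, 0]],
    [[0, 0, 0], [0, 0, 0]],
    [[0, 0, 0], [0, 0, 0]],
    [[0, 0, 0], [0, 0, 0]],
    [[0, 0, 0], [0, 0, 0]],
    [[0, 0, 0], [0, 0, 0]],
    [[0, 0, 0], [0, 0, 0]]
  ],
  "grip": 0
}}

```text
time: 14.63
tcp_pos: [0.5664, -0.1377, 0.0998]
ee_rot: [3.141, 0.001, 3.026]
force: [0.2, 1.8, 3.4]
finger_gap: 0.333
```

>>> {"name": "jog_arm", "arguments": {
  "targets": [
    [[0, 0, 3], [0, 0, 0]],
    [[0, 0, 5], [0, 0, 0]],
    [[0, 0, 5], [0, 0, 0]],
    [[0, 0, 5], [0, 0, 0]],
    [[0, 0, 0], [0, 0, 0]],
    [[0, 0, 0], [0, 0, 0]]
  ]
}}

```text
time: 15.13
tcp_pos: [0.5661, -0.1387, 0.1175]
ee_rot: [-3.142, 0.0, 3.025]
force: [-0.4, -0.5, -8.7]
finger_gap: 0.337
```

The stand is held (8.7 N, opening 30 mm). I lift, travel clear of A's post and then look at the carton.

>>> {"name": "jog_arm", "arguments": {
  "targets": [
    [[0, 0, 10], [0, 0, 0]],
    [[0, 0, 18], [0, 0, 0]],
    [[0, 0, 20], [0, 0, 0]],
    [[0, 0, 20], [0, 0, 0]],
    [[0, 0, 18], [0, 0, 0]],
    [[0, 0, 12], [0, 0, 0]],
    [[0, 0, 7], [0, 0, 0]],
    [[0, 0, 0], [0, 0, 0]]
  ]
}}

```text
time: 15.8
tcp_pos: [0.5666, -0.1383, 0.2238]
ee_rot: [-3.142, 0.002, 3.025]
force: [-0.2, -0.5, -8.8]
finger_gap: 0.335
```

>>> {"name": "jog_arm", "arguments": {
  "targets": [
    [[0, 10, 0], [0, 0, 0.02]],
    [[0, 18, 0], [0, 0, 0.03]],
    [[0, 24, 0], [0, 0, 0.03]],
    [[0, 24, 0], [0, 0, 0.03]],
    [[0, 24, 0], [0, 0, 0.03]],
    [[0, 24, 0], [0, 0, 0.03]],
    [[0, 24, 0], [0, 0, 0.03]],
    [[0, 24, 0], [0, 0, 0.03]],
    [[0, 24, 0], [0, 0, 0.01]],
    [[0, 24, 0], [0, 0, 0]]
  ]
}}

```text
time: 16.63
tcp_pos: [0.5645, 0.0831, 0.2208]
ee_rot: [3.141, -0.003, -3.016]
force: [0.6, 0.2, -7.9]
finger_gap: 0.334
```

>>> {"name": "jog_arm", "arguments": {
  "targets": [
    [[0, 24, 0], [0, 0, 0]],
    [[0, 24, 0], [0, 0, 0]],
    [[0, 24, 0], [0, 0, 0]],
    [[0, 24, 0], [0, 0, 0]],
    [[0, 18, 0], [0, 0, 0]],
    [[0, 10, 0], [0, 0, 0]],
    [[0, 4, 0], [0, 0, 0]],
    [[0, 0, 0], [0, 0, 0]],
    [[0, 0, 0], [0, 0, 0]]
  ]
}}

```text
time: 17.38
tcp_pos: [0.5659, 0.2077, 0.2215]
ee_rot: [-3.139, -0.001, -3.019]
force: [-0.8, -0.4, -7.4]
finger_gap: 0.334
```

```bash
python3 - <<'E'
from h import *
from scipy.optimize import minimize
s=r.get_state();print(s["time"],s["tcp_pos"],s["ee_rot"],s["force"],s["qpos"])
im=cv2.imread("pics/top0.png"); # carton fixed: use the unobstructed first picture; fit outer hull to silhouette
r.read_camera("scene"); 
t=r.read_camera("top"); cv2.imwrite("pics/top1.png",t[:,:,::-1])
ds=[d for d in r.silhouettes("top","carton")];print([(d["location"],d["confidence"],int(d["region"].sum())) for d in ds])
m=ds[0]["region"]
def hull(q):
    c,sn=np.cos(q[2]),np.sin(q[2]);R=np.array([[c,-sn],[sn,c]])
    P=[[*(R@[sx*.11,sy*.08]+q[:2]),z] for sx in(-1,1) for sy in(-1,1) for z in(0,.055)]
    return cv2.convexHull(np.float32(proj("top",P)))
def cost(q):
    k=np.zeros((384*4,512*4),np.uint8);cv2.fillConvexPoly(k,np.int32(np.round(hull(q)*4+1.5)),1)
    k=cv2.resize(k.astype(np.float32),(512,384),interpolation=cv2.INTER_AREA)
    return np.abs(k-m).sum()
f=minimize(cost,[.487,.330,.12],method="Nelder-Mead",options=dict(initial_simplex=[[.487,.33,.12],[.5,.33,.12],[.487,.345,.12],[.487,.33,.2]]))
print(f.x,f.fun,m.sum())
E
```

```text
17.3833 [0.56586705 0.20771444 0.22150772] [-3.13914954e+00 -1.41890353e-03 -3.01927269e+00] [-0.78347082 -0.38519763 -7.36011198] [ 0.05185147  0.7838812  -0.91463879  1.60121394  0.67830697  1.10451109
  0.65206451]
[([193.6, 135.3], 0.9, 2770)]
[0.48485678 0.32992623 0.16024198] 1248.1875 2770
```

```bash
python3 - <<'E'
from h import *
def hull(q):
    c,sn=np.cos(q[2]),np.sin(q[2]);R=np.array([[c,-sn],[sn,c]])
    return [[*(R@[sx*.11,sy*.08]+q[:2]),z] for z in(0,.055) for sx,sy in((-1,-1),(-1,1),(1,1),(1,-1))]
for q in([.487,.330,.12],[.487,.330,.09],[.487,.330,.14]):
    k=np.zeros((384,512),np.uint8);h=proj("top",hull(q));cv2.fillConvexPoly(k,cv2.convexHull(np.int32(np.round(h))),1)
    v,u=np.nonzero(k);print(q,rect("top",k,.055),k.sum(),v.mean(),u.mean())
im=cv2.imread("pics/top0.png");F=6
c=cv2.resize(im[135:230,95:185],None,fx=F,fy=F,interpolation=cv2.INTER_CUBIC)
for q,col in(([.487,.330,.12],(0,0,255)),):
    h=proj("top",hull(q));
    for i in(0,4): cv2.polylines(c,[np.int32((h[i:i+4]-[95,135]+.5)*F)],True,col if i else (255,0,0))
cv2.imwrite("pics/car.png",cv2.convertScaleAbs(c,alpha=1.5))
E
```

```text
[0.487, 0.33, 0.12] ([488.0, 324.0], [225.0, 173.0], 7.0) 4104 180.68859649122808 138.9766081871345
[0.487, 0.33, 0.09] ([487.0, 325.0], [224.0, 175.0], 5.1) 4136 181.0004835589942 138.68641199226306
[0.487, 0.33, 0.14] ([488.0, 325.0], [224.0, 175.0], 7.9) 4132 181.0689738625363 138.70087124878992
```

View pics/car.png

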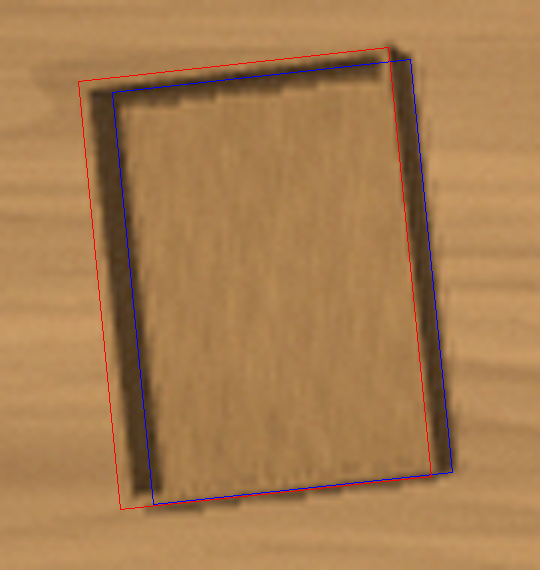

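The overlay fits the carton's walls: centre (487,330), yaw 0.12. The stand's yaw is now also 0.12. I move above it and lower partway.

>>> {"name": "jog_arm", "arguments": {
  "targets": [
    [[-6, 9, 0], [0, 0, 0]],
    [[-11, 17, 0], [0, 0, 0]],
    [[-13, 20, 0], [0, 0, 0]],
    [[-13, 20, 0], [0, 0, 0]],
    [[-13, 20, 0], [0, 0, 0]],
    [[-11, 17, 0], [0, 0, 0]],
    [[-8, 12, 0], [0, 0, 0]],
    [[-4, 7, 0], [0, 0, 0]],
    [[0, 0, 0], [0, 0, 0]],
    [[0, 0, 0], [0, 0, 0]]
  ]
}}

```text
time: 18.37
tcp_pos: [0.4872, 0.331, 0.2223]
ee_rot: [-3.14, 0.0, -3.018]
force: [0.0, -0.5, -8.2]
finger_gap: 0.334
```

>>> {"name": "jog_arm", "arguments": {
  "targets": [
    [[0, 0, -6], [0, 0, 0]],
    [[0, 0, -10], [0, 0, 0]],
    [[0, 0, -12], [0, 0, 0]],
    [[0, 0, -10], [0, 0, 0]],
    [[0, 0, -8], [0, 0, 0]],
    [[0, 0, -4], [0, 0, 0]],
    [[0, 0, 0], [0, 0, 0]],
    [[0, 0, 0], [0, 0, 0]]
  ]
}}

```text
time: 19.03
tcp_pos: [0.4868, 0.3317, 0.1721]
ee_rot: [3.141, -0.0, -3.018]
force: [-0.6, 1.0, -8.0]
finger_gap: 0.339
```

```bash
python3 - <<'E'
from h import *
s=r.get_state();print(s["time"],s["tcp_pos"],s["ee_rot"],s["force"],s["qpos"])
im=r.read_camera("wrist")
c0=np.array([.487,.330,0]);a=.12;ax=np.array([np.cos(a),np.sin(a),0]);ay=np.array([-ax[1],ax[0],0])
B=((-1,1),(1,1),(1,-1),(-1,-1))
cv2.polylines(im,[np.int32(proj("wrist",[c0+[0,0,.055]+x*.11*ax+y*.08*ay for x,y in B]))],True,(255,0,0))
b=s["tcp_pos"].copy();b[2]-=.0998-.028
cv2.polylines(im,[np.int32(proj("wrist",[b+x*.07*ax+y*.045*ay for x,y in B]))],True,(0,0,255))
cv2.imwrite("pics/w8.png",im[:,:,::-1])
E
```

```text
19.0333 [0.48683902 0.33173211 0.17214652] [ 3.14134242e+00 -4.09749456e-04 -3.01820194e+00] [-0.6047121   0.98235642 -8.04174049] [-0.20926202  0.81649047 -0.86238636  1.69845826  0.7290684   0.97936864
  0.34848534]
```

View pics/w8.png

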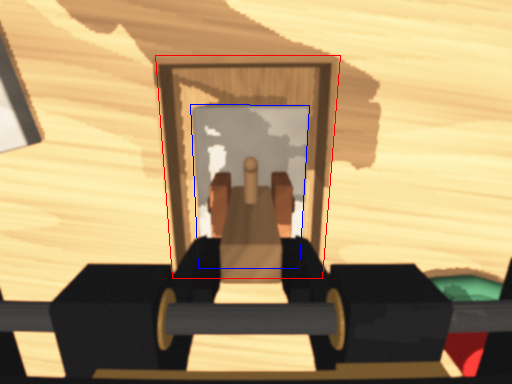

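The carton rim matches its red outline and the hanging foot is level, centred and clear of the walls. I lower gently.

>>> {"name": "jog_arm", "arguments": {
  "targets": [
    [[0, 0, -6], [0, 0, 0]],
    [[0, 0, -9], [0, 0, 0]],
    [[0, 0, -9], [0, 0, 0]],
    [[0, 0, -8], [0, 0, 0]],
    [[0, 0, -5], [0, 0, 0]],
    [[0, 0, -4], [0, 0, 0]],
    [[0, 0, -4], [0, 0, 0]],
    [[0, 0, -4], [0, 0, 0]],
    [[0, 0, -4], [0, 0, 0]],
    [[0, 0, -4], [0, 0, 0]]
  ]
}}

```text
time: 19.92
tcp_pos: [0.4871, 0.3318, 0.1152]
ee_rot: [3.141, 0.0, -3.018]
force: [0.4, 1.2, -7.4]
finger_gap: 0.338
```

>>> {"name": "jog_arm", "arguments": {
  "targets": [
    [[0, 0, -3], [0, 0, 0]],
    [[0, 0, -2], [0, 0, 0]],
    [[0, 0, -2], [0, 0, 0]],
    [[0, 0, -1], [0, 0, 0]],
    [[0, 0, 0], [0, 0, 0]],
    [[0, 0, 0], [0, 0, 0]]
  ]
}}

```text
time: 20.42
tcp_pos: [0.487, 0.3316, 0.1074]
ee_rot: [3.141, 0.0, -3.018]
force: [0.0, 0.0, -8.7]
finger_gap: 0.336
```

>>> {"name": "jog_arm", "arguments": {
  "targets": [
    [[0, 0, -1], [0, 0, 0]],
    [[0, 0, -1], [0, 0, 0]],
    [[0, 0, 0], [0, 0, 0]]
  ]
}}

```text
time: 20.67
tcp_pos: [0.4869, 0.3315, 0.1052]
ee_rot: [-3.142, -0.0, -3.018]
force: [0.2, 0.1, -8.2]
finger_gap: 0.337
```

>>> {"name": "jog_arm", "arguments": {
  "targets": [
    [[0, 0, -1], [0, 0, 0]],
    [[0, 0, -1], [0, 0, 0]],
    [[0, 0, 0], [0, 0, 0]]
  ]
}}

```text
time: 20.92
tcp_pos: [0.4873, 0.3319, 0.1048]
ee_rot: [3.141, 0.002, -3.019]
force: [-0.5, -1.7, 4.6]
finger_gap: 0.339
```

Contact came at TCP z 0.105, as predicted. I release and rise.

>>> {"name": "jog_arm", "arguments": {
  "targets": [
    [[0, 0, 0], [0, 0, 0]],
    [[0, 0, 0], [0, 0, 0]],
    [[0, 0, 0], [0, 0, 0]],
    [[0, 0, 0], [0, 0, 0]],
    [[0, 0, 0], [0, 0, 0]]
  ],
  "grip": 62
}}

```text
time: 21.33
tcp_pos: [0.487, 0.3318, 0.1034]
ee_rot: [3.141, 0.0, -3.018]
force: [-0.1, 0.4, 0.5]
finger_gap: 0.687
```

>>> {"name": "jog_arm", "arguments": {
  "targets": [
    [[0, 0, 8], [0, 0, 0]],
    [[0, 0, 15], [0, 0, 0]],
    [[0, 0, 25], [0, 0, 0]],
    [[0, 0, 35], [0, 0, 0]],
    [[0, 0, 35], [0, 0, 0]],
    [[0, 0, 20], [0, 0, 0]],
    [[0, 0, 0], [0, 0, 0]]
  ]
}}

```text
time: 21.92
tcp_pos: [0.4882, 0.3345, 0.2469]
ee_rot: [3.135, 0.007, -3.018]
force: [-0.1, 1.0, -0.5]
finger_gap: 0.702
```

>>> {"name": "jog_arm", "arguments": {
  "targets": [
    [[-5, -30, 0], [0, 0, 0]],
    [[-5, -30, 0], [0, 0, 0]],
    [[-5, -30, 0], [0, 0, 0]],
    [[-5, -30, 0], [0, 0, 0]],
    [[-5, -30, 0], [0, 0, 0]],
    [[0, 0, 0], [0, 0, 0]],
    [[0, 0, 0], [0, 0, 0]]
  ]
}}

```text
time: 22.5
tcp_pos: [0.4617, 0.1793, 0.2408]
ee_rot: [-3.14, -0.001, -3.021]
force: [0.6, 0.1, 0.9]
finger_gap: 0.702
```

```bash
python3 - <<'E'
from h import *
s=r.get_state();print(s["time"],s["tcp_pos"],s["force"],s["finger_gap"])
im=r.read_camera("top"); hsv=cv2.cvtColor(im,cv2.COLOR_RGB2HSV)
k=np.ones((2,2),np.uint8)
for d in r.silhouettes("top","stand_1"):
    g=cv2.morphologyEx((d["region"]&(hsv[...,1]<70)&(hsv[...,2]>60)).astype(np.uint8),cv2.MORPH_OPEN,k)
    print(np.round(d["location"]),int(g.sum()),g.sum()>300 and rect("top",g,.028))
for l in("glue_gun","spool"):
    print(l,[np.round(d["location"]).tolist() for d in r.silhouettes("top",l)][:1])
cv2.imwrite("pics/top2.png",im[:,:,::-1])
E
```

```text
22.5 [0.46174173 0.17933095 0.24083358] [0.57271496 0.08184185 0.90570782] 0.7020635446253405
[268. 129.] 0 False
[195. 235.] 741 ([433.0, 31.0], [138.0, 88.0], 20.0)
[169. 333.] 922 ([534.0, -279.0], [138.0, 90.0], -19.2)
[225. 302.] 0 False
[157. 125.] 0 False
[161. 150.] 11 False
glue_gun [[84.0, 194.0]]
spool [[130.0, 382.0]]
```

Stands A and C are unmoved. The arm hides the carton from the top camera, so I move it aside and measure the placed stand.

>>> {"name": "jog_arm", "arguments": {
  "targets": [
    [[0, -35, 5], [0, 0, 0]],
    [[0, -35, 5], [0, 0, 0]],
    [[0, -35, 5], [0, 0, 0]],
    [[0, -35, 5], [0, 0, 0]],
    [[0, -35, 0], [0, 0, 0]],
    [[0, -35, 0], [0, 0, 0]],
    [[0, -35, 0], [0, 0, 0]],
    [[0, 0, 0], [0, 0, 0]],
    [[0, 0, 0], [0, 0, 0]]
  ]
}}

```text
time: 23.45
tcp_pos: [0.4623, -0.0645, 0.261]
ee_rot: [3.141, -0.0, -3.022]
force: [-0.5, 1.1, 0.5]
finger_gap: 0.701
```

```bash
python3 - <<'E'
from h import *
k=np.ones((2,2),np.uint8)
for cam in("top","scene"):
  im=r.read_camera(cam); hsv=cv2.cvtColor(im,cv2.COLOR_RGB2HSV)
  q=proj(cam,[.487,.331,.033])[0];print(cam,"expect px",q)
  for d in r.silhouettes(cam,"stand_1"):
    g=cv2.morphologyEx((d["region"]&(hsv[...,1]<70)&(hsv[...,2]>50)).astype(np.uint8),cv2.MORPH_OPEN,k)
    print(np.round(d["location"][::-1]),int(g.sum()),g.sum()>100 and rect(cam,g,.033))
  if cam=="top":
    w=np.zeros((384,512),np.uint8);cv2.circle(w,tuple(np.int32(q)),36,1,-1)
    g=cv2.morphologyEx(((hsv[...,1]<70)&(hsv[...,2]>60)&(w>0)).astype(np.uint8),cv2.MORPH_OPEN,k);print("carton grey",g.sum(),g.sum()>99 and rect(cam,g,.033))
E
```

```text
top expect px [138.47249979 181.12421094]
[231. 212.] 576 ([433.0, 31.0], [136.0, 87.0], 19.9)
[131. 267.] 0 False
[334. 169.] 941 ([533.0, -278.0], [138.0, 89.0], -19.0)
[301.  92.] 533 ([780.0, -172.0], [206.0, 131.0], -85.3)
[140. 181.] 949 ([484.0, 329.0], [138.0, 89.0], 7.4)
carton grey 949 ([484.0, 329.0], [138.0, 89.0], 7.4)
scene expect px [353.64420579 227.00765883]
[191. 194.] 443 ([556.0, -262.0], [146.0, 100.0], -19.1)
[356. 225.] 480 ([497.0, 337.0], [147.0, 88.0], 7.3)
[277. 199.] 353 ([459.0, 43.0], [147.0, 84.0], 19.7)
[239. 173.] 0 False
[379. 187.] 0 False
```

The loose stand measures (484,329), yaw 7.4°, with a full 138x89 outline, so it lies flat and centred in the carton. The gripper is clear.

```bash
python3 -c "
from plant import r
print(r.close_job())"
```

```text
the job is handed in; nothing more can be done
None
```

The loose stand is in the reject carton and the job is handed in, after about 24 s of the 72 s allowed. No verdict is reported.

**Finding it:** I straddled the posts with the jaws and pushed gently.
- The right-hand stand (C) resisted with 6 N within about 1.5 mm, so it is firm.
- The middle stand (B) swung to about +0.12 rad and back to about -0.12 rad with no force above sensor noise, its foot staying in place, so it is the loose one. I did not test the third stand (A).

**Moving it:** I nudged the post about upright, pinched it and lifted it (about 8.5 N). I lowered it slowly until its foot touched the carton floor at the expected height, then let go.

**Last checks:**
- **Loose stand:** the top camera put it at (484, 329) mm with yaw 7.4°, against a carton centre of about (487, 330) mm with yaw about 7°.
- **Firm stands:** the top camera shows both within about 1 mm of where they started.
- **Gripper:** it was clear of everything.

**What disagreed or failed:**
- **First probe on C:** it passed just above the post, because the open fingertips sit about 27 mm above the tool point. I repeated it lower.
- **Scene camera:** its rough fits differ from the top camera by 10–30 mm, and I trusted the top camera.
- **Bystanders:** the network's image points for the glue gun and spool shifted by 4–6 pixels, about 15 mm. I put this down to detector noise, since the arm never came near them.
- **Last picture:** it was refused because I had reached the viewing limit, so the final check was by numbers only.

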